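# Clamp held open on the edge of the lit price sign

## Task

The card on the lit price sign is to be changed: first flip the toggle switch on the sign's base to off. Then take the black spring clamp by its two handles, squeeze it wide open and, keeping it level, bring its jaws well in around the upright side edge of the white panel that is farthest from the switch, about half-way up, one jaw on each side and nothing of the clamp touching the sign. Finish holding it there in the gripper, squeezed open in mid-air, so that I can slip the new card in between; leave the other goods on the counter where they are.

Things in the scene. Friction and masses are not known exactly. Their poses are not given: they have to be found in the camera images.
- sign: Lit price sign, fixed: aluminium base 70 (x) by 270 (y) by 35 mm high, in it a white upright panel 6 mm thick, 150 wide, 130 tall. Origin: centre of the base's underside. y runs along the panel's width towards the switch, x away from the robot. The panel spans x = 5 to 11, y = -125 to 25, z = 35 to 165 mm; the switch stands on the base's top at x = 0, y = 97 mm.
- toggle (a joint): Steel bat toggle switch of the sign, hinged about the sign's y axis. 0 = on (leans to the sign's -x, towards the robot), 0.84 = off (leans to +x, away from the robot). It snaps over at 0.42 and stays at either stop; about 2.5 N at its tip turns it over.
- toggle_tip (a point): Point on the toggle lever's axis, 30 mm from its hinge and 4 mm below its round end (lever 34 mm long, 7 to 11 mm thick).
- switch_pivot (a point): The toggle's hinge point, 42 mm above the counter; axes as the sign's.
- sign_edge (a point): Half-way up the panel's free side edge (the one farthest from the switch), in the middle of its 6 mm thickness, 100 mm above the counter; axes as the sign's: the panel extends from here along +y, and free space lies along -y.
- clamp_center (a point): Black spring clamp, 120 mm long, 26 mm thick, about 70 g, lying on its side. Point on its pivot pin, half-way up (13 mm above the counter). x points to the jaws, y to the left arm, z along the pin. Jaw pads at x = 36 to 48 mm, touching when shut; the throat behind them, 20 mm wide when shut, is free from x = 9 to 36 mm. Handles reach back to x = -71 mm.
- clamp_grip (a point): Middle between the two handles, 50 mm behind the pivot (x = -50 mm in the clamp's axes), half-way up; axes as the clamp's. Across y the handles here measure 60 mm outside to outside when shut, and flare wider to the rear by 14 degrees each; squeezed to 30 mm outside the jaw pads stand about 24 mm apart, at 37 mm about 18 mm.
- clamp_l (a joint): Turn of each clamp arm about the pin: 0 = shut, 0.32 = stop, wide open (both arms turn alike). The gap between the jaw pads is about 2 mm + 84 mm per rad. The spring takes 5 N on each handle to begin to open and 10 N wide open.
- stapler: Stapler, 130 mm long, 55 mm high. Origin: centre of its underside. To be left alone.
- tape_roll: Roll of yellow packing tape lying flat, 100 mm across, 46 mm high. Origin: centre of its underside. To be left alone.
- price_gun: Grey price-label gun lying on its side, about 150 by 150 mm, 42 mm high. Origin: centre of its underside. To be left alone.
- calculator: Grey desk calculator, 160 by 100 mm, 20 mm high. Origin: centre of its underside. To be left alone.
- glue_carton: Small cardboard carton, 50 by 110 by 60 mm. Origin: centre of its underside. To be left alone.
- spray_can: Upright spray can, 52 mm across, 170 mm tall. Origin: centre of its underside. To be left alone.
- marker: Marker pen, 130 mm long, 17 mm thick. Origin: centre of its underside. To be left alone.
- card_stack: Stack of blank cards, 105 by 148 mm, 25 mm high. Origin: centre of its underside. To be left alone.
Mind the look-alikes: they are no part of the job. What is shaped like the part that bears clamp_center but purple, turquoise or yellow is not meant.

How it is judged:
By the outcome, as a careful person would: the job done as asked, in the order asked, and still so for the second after the job is handed in, while the arm keeps its last pose, push and grip.
It also fails if it takes over 50 s, if anything falls off the work surface, if the arm or the gripper's body presses on something with over 40 N, if the wrist force passes 120 N, or if a joint passes its speed limit or range.

## Robot

A 7-joint arm with a two-finger parallel gripper is mounted at the origin on the work surface. World frame = base frame: x ahead of the robot, y to its left, z up, the work surface at z = 0. Lengths are in m, angles in degrees, forces in N, time in s.
With the tool pointing down it reaches from about 0.375 to 0.925 m from the base axis. Payload 3.1 kg.
Tool frame: the origin (TCP) lies at the very end of the fingers, on their centre line; the grasp point (between the pads) lies behind it (arm.pinch_z is the z of the grasp point in the tool frame, in m); z points along the fingers, y is the direction in which the jaws open and shut (so a half turn about z gives the same grasp; the last joint's range is limited). The gripper opens to 85 mm and grips with 20 to 120 N. Pads are 22 mm wide; open, the fingers measure 114 mm over their backs; the gripper's body (76 mm by 85 mm) begins 54 mm behind the grasp point. The pads swing forward as they close: fully open they stand 13 mm farther back than shut.
Start: joints at [-79.572, 21.939, 2.515, 91.553, -1.026, 66.532, -2.859], TCP at [0.179, 0.625, 0.231] pointing down, gripper open.
Joint ranges: [-149.38, 149.38], [-23.57, 123.04], [-84.95, 90], [0, 143.3], [-89.99, 269.99], [3.08, 112.72], [-163.45, 163.45]. Speed limits (degrees/s): [159.86, 159.86, 180, 180, 180, 180, 180].

## Interface

Orientations are given as [roll, pitch, yaw] about the fixed x, y, z axes, in that order (R = Rz(yaw) Ry(pitch) Rx(roll)).
In Python, from workcell import arm gives the robot as it stands.
- The arm moves only by the shell command python3 -m jog 'ROWS'. ROWS is JSON, a list of rows, each a list of 5 numbers: the shift along the tool's x, y, z in m, then the turn about the tool's z in rad, then the finger opening in m, from 0 to 0.0854. In form: [[tx, ty, tz, twist, fingers], ...]. A call has 1 to 20 rows; each row shifts and turns the pose as measured when the row begins, along the tool's axes as they then stand; what a row does not reach is not made up. A row lasts 1/12 s, in which the tool goes at most 41.7 mm and 7.16 degrees, less where a joint would pass 70% of its speed; a pose out of reach is approached as far as the arm can. A call is refused whole if a number of a shift passes 0.0417 or a number of a turn 0.125, either way. A call with a gripper value outside its range is refused whole. The fingers move at their own pace and stop on an object; the grip force is fixed at half the most. Time passes only in rows, so rows that do not move let the fingers close. It gives the time, the measured TCP pose, the force and the opening at its end, in the units of the state.
- arm.read_state(): the state, without advancing time (a new reading comes with each control period).
- arm.grab_frame(name): name is "scene" or "top" or "wrist"; returns a dict with "pixels" (384x512x3 uint8, blue, green, red), "intrinsics" (3x3 intrinsics, pixels), "k1" (the pictures are not rectified: a ray, as slopes to the right and down, at radius r is drawn at 1 + k1 r^2 times it, then the intrinsics apply), "R" (3x3) and "t" (3): a world point X has camera coordinates R X + t. Camera axes: x right, y down, z forward; pixel columns grow to the right and rows downward; lengths in m; the calibration is good to about 2 mm. A picture is of the moment at which its call begins. There is no depth.
- arm.close_job(): hands the job in, once; it reports no verdict.
The state is a dict: "clock": time; "joints": joint angles; "joint_vel": joint speeds; "joint_torque": joint torques, N m; "position": TCP position; "orientation": TCP orientation; "wrist_force": force on the tool from outside, world axes, zero at the start; "torque": the same for the moment, N m; "gripper_width": opening from 0.0 (shut) to 1.0 (fully open).
Only numpy, scipy, OpenCV 4.12 (cv2) and the standard library are available. Lean on these libraries where they do the work, as an engineer would, in place of code of your own. Each camera call takes 0.05 s, during which the arm holds its last target. There are 200 camera calls.

## Working session

There is one attempt and no reset: what is moved stays moved. The work goes in short steps, Python scripts to look and compute and a shell command to move; the robot and the scene stay as the last step left them, time stands still between calls to the robot, and variables do not carry over. Pictures are saved under pics/ and viewed, about 8 in all and at most 12, crops included, and the job is handed in when it is done.

```bash
mkdir -p pics; ls; cat > h.py <<'E'
import numpy as np, cv2, json, sys
from workcell import arm
from scipy.spatial.transform import Rotation as Ro
def snap(name, tag):
    f=arm.grab_frame(name); cv2.imwrite(f'pics/{tag}.png',f['pixels'])
    np.savez(f'pics/{tag}.npz',K=f['intrinsics'],k1=f['k1'],R=f['R'],t=f['t']); return f
def load(tag): return np.load(f'pics/{tag}.npz')
def ray(tag,u,v):
    c=load(tag);K=np.array(c['K']);k1=float(c['k1'])
    d=np.array([(u-K[0,2])/K[0,0],(v-K[1,2])/K[1,1]])
    s=d.copy()
    for _ in range(30): s=d/(1+k1*(s@s))
    R=c['R'];o=-R.T@c['t'];return o,R.T@np.array([s[0],s[1],1.])
def atz(tag,u,v,z):
    o,d=ray(tag,u,v);return o+d*(z-o[2])/d[2]
def tri(*obs):
    A=np.zeros((3,3));b=np.zeros(3);L=[]
    for t,u,v in obs:
        o,d=ray(t,u,v);d=d/np.linalg.norm(d);P=np.eye(3)-np.outer(d,d);A+=P;b+=P@o;L.append((o,d))
    X=np.linalg.solve(A,b);return X,[round(1000*np.linalg.norm(np.cross(X-o,d)),1) for o,d in L]
def proj(tag,X):
    c=load(tag);p=c['R']@np.array(X)+c['t'];s=p[:2]/p[2];s=s*(1+float(c['k1'])*(s@s));K=c['K'];return [K[0,0]*s[0]+K[0,2],K[1,1]*s[1]+K[1,2]]
def crop(tag,out,x0,y0,x1,y1,s):
    im=cv2.imread(f'pics/{tag}.png')[y0:y1,x0:x1];cv2.imwrite(f'pics/{out}.png',cv2.resize(im,None,fx=s,fy=s,interpolation=cv2.INTER_CUBIC))
E
python3 - <<'E'
from h import *
for n in ('scene','top','wrist'): snap(n,n+'0')
ims=[cv2.imread(f'pics/{n}0.png') for n in('scene','top')]
# stack vertically scaled to 800x600? two 512x384 -> 400x300 is too small; save separately
print(arm.read_state(),arm.pinch_z)
for n in('scene0','top0','wrist0'):
    c=load(n);print(n,c['K'].tolist(),c['k1'],(-c['R'].T@c['t']).round(3),c['R'].round(2).tolist())
E
```

```text
pics
{'clock': 0.15, 'joints': array([-79.57065513,  21.98401945,   2.5142746 ,  91.62756886,
        -1.02492731,  66.53217976,  -2.8590578 ]), 'joint_vel': array([ 0.06266931, -0.22025301,  0.03411026, -0.26283399, -0.0581115 ,
        0.13190626, -0.0296943 ]), 'joint_torque': array([ 1.84126075e-03, -4.34051943e+01,  1.02666579e+00, -2.49979806e+01,
        1.07166788e-02,  7.20611250e-03,  1.35360199e-05]), 'position': array([0.17934273, 0.6240013 , 0.23015135]), 'orientation': array([-1.79878990e+02,  7.72392965e-03,  1.63969750e+02]), 'wrist_force': array([0.17544394, 0.11382198, 0.09850113]), 'torque': array([-0.04216149, -0.01978227,  0.03196381]), 'gripper_width': 0.9979802701494681} -0.0187
scene0 [[408.4695413570601, 0.0, 250.92819525232952], [0.0, 408.4695413570601, 189.61791263174885], [0.0, 0.0, 1.0]] -0.0888235136312094 [1.237 0.615 1.282] [[-0.7, 0.71, -0.01], [0.55, 0.54, -0.64], [-0.45, -0.46, -0.77]]
top0 [[430.8649509108938, 0.0, 254.27061492562018], [0.0, 430.8649509108938, 194.6345464521913], [0.0, 0.0, 1.0]] 0.03511154897805618 [ 0.43  -0.078  1.421] [[0.01, -1.0, 0.0], [-1.0, -0.01, -0.1], [0.1, -0.0, -1.0]]
wrist0 [[292.85704235444086, 0.0, 255.58875165380607], [0.0, 292.85704235444086, 190.79584290351428], [0.0, 0.0, 1.0]] -0.0714039953071653 [0.116 0.643 0.373] [[0.28, 0.96, -0.0], [0.93, -0.27, 0.26], [0.25, -0.08, -0.96]]
```

View pics/scene0.png

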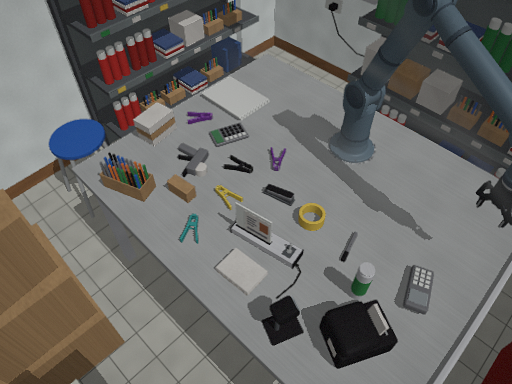

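View pics/top0.png

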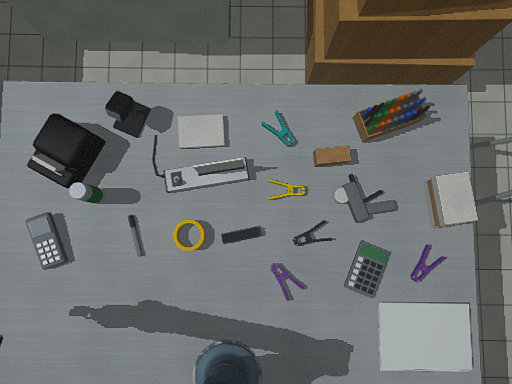

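The black candidates are in top (314,234), scene (238,163), against the purple clamps (285,281) and (427,264), turquoise (279,129) and yellow (288,189). Only (314,234) is black, so I'll confirm it in enlarged crops.

```bash
python3 - <<'E'
from h import *
crop('top0','c_top',155,145,345,255,4.2)
crop('scene0','c_scene',175,140,310,270,4.6)
E
```

```text
(no output)
```

View pics/c_top.png

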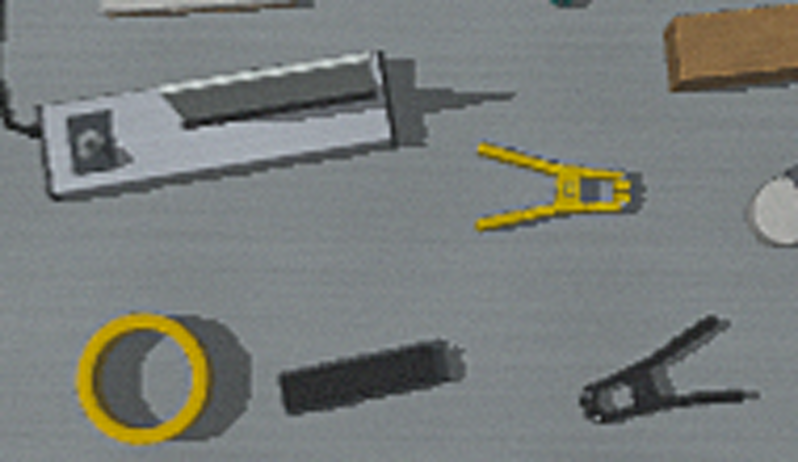

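View pics/c_scene.png

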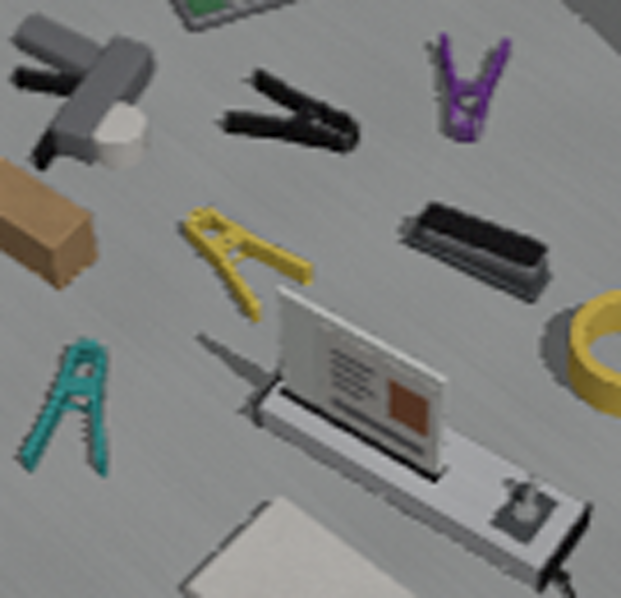

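Top crop: black clamp has jaws at crop (588,403), handle ends at (722,322) and (755,396). The stapler is the black block at (370,375). Scene crop: the same black clamp has jaws at (350,138). The sign's free edge is its right end in top, (380,52), and the switch is at (90,145).

```bash
cat > fit.py <<'E'
from h import *
from scipy.optimize import least_squares
def T(U,V): return ('top0',(U+.5)/4.2-.5+155,(V+.5)/4.2-.5+145)
def S(U,V): return ('scene0',(U+.5)/4.6-.5+175,(V+.5)/4.6-.5+140)
def fit(model,p0):
    def res(p):
        c,s=np.cos(p[2]),np.sin(p[2]);r=[]
        for L,(t,u,v) in model:
            X=[p[0]+c*L[0]-s*L[1],p[1]+s*L[0]+c*L[1],L[2]+(p[3] if len(p)>3 else 0)]
            q=proj(t,X);r+=[q[0]-u,q[1]-v]
        return r
    o=least_squares(res,p0,loss='soft_l1');return o.x,np.array(res(o.x)).reshape(-1,2).round(1)
E
python3 - <<'E'
from fit import *
m=[((-.035,.135,.035),T(50,198)),((.035,.135,.035),T(40,106)),((-.035,-.135,.035),T(394,143)),((.008,-.125,.165),T(381,53)),((.008,.025,.165),T(162,92)),
 ((.011,-.125,.165),S(279,287)),((.011,.025,.165),S(444,379)),((.035,-.135,.035),S(260,402)),((-.035,.135,.035),S(590,507)),((.035,.135,.035),S(543,557)),((.035,.135,0),S(540,590))]
p,r=fit(m,[.6,0,.15,0]);print(p.round(4),np.degrees(p[2]),r.tolist())
m2=[((.049,0,.026),T(585,402)),((-.071,.047,.026),T(755,396)),((-.071,-.047,.026),T(722,322)),((.049,0,.026),S(357,135)),((-.071,.047,.026),S(222,122)),((-.071,-.047,.026),S(258,72))]
for swap in (1,-1):
    mm=[((L[0],L[1]*swap,L[2]),o) for L,o in m2]
    p,r=fit(mm,[.42,-.2,1.8,0]);print(swap,p.round(4),np.degrees(p[2]),r.tolist())
E
```

```text
[6.336e-01 7.250e-02 1.661e-01 1.000e-04] 9.517967464224885 [[0.3, -0.3], [-0.4, 0.4], [1.0, -0.4], [-1.9, 1.3], [-0.1, 0.0], [-0.4, -0.1], [-0.2, 0.0], [-0.8, -0.5], [0.2, -0.9], [0.0, 2.5], [-0.0, 0.3]]
1 [ 0.4351 -0.2603  1.8692 -0.0072] 107.09679388226147 [[0.5, 0.5], [-0.1, 5.2], [-1.1, -5.1], [-1.0, -0.0], [9.0, -13.5], [-9.8, 11.5]]
-1 [ 0.4331 -0.2591  1.82   -0.0113] 104.27975172042844 [[-0.2, 0.4], [-8.6, -21.2], [6.7, 24.6], [-0.7, 0.9], [-1.3, 0.5], [2.6, -2.4]]
```

```bash
python3 - <<'E'
from fit import *
m2=[((.049,0,.026),T(585,402)),((-.070,.033,.026),T(757,396)),((-.070,-.033,.026),T(724,320)),((.049,0,.026),S(357,135)),((-.07,-.033,.026),S(222,122)),((-.07,.033,.026),S(256,72))]
p,r=fit(m2,[.42,-.2,1.8,0]);print(p.round(4),np.degrees(p[2]),r.tolist())
c,s=np.cos(p[2]),np.sin(p[2]);print('grip',p[:2]-.05*np.array([c,s]))
a=.1661;R=np.array([[np.cos(a),-np.sin(a)],[np.sin(a),np.cos(a)]]);o=np.array([.6336,.0725])
for n,l in dict(piv=(0,.097),edge=(.008,-.125)).items(): print(n,o+R@l)
E
```

```text
[ 0.4353 -0.2616  1.8815 -0.0108] 107.80439005638213 [[0.9, 0.6], [-2.0, 0.7], [-0.6, -0.6], [-1.1, 0.3], [-0.3, -0.8], [-0.2, 0.1]]
grip [ 0.45055972 -0.30922886]
piv [0.61756228 0.168165  ]
edge [ 0.66215706 -0.04945694]
```

```bash
python3 -m jog '[[-0.031,-0.0214,0,0,0],[-0.031,-0.0214,0,0,0],[-0.031,-0.0214,0,0,0],[-0.031,-0.0214,0,0,0],[-0.031,-0.0214,0,0,0],[-0.031,-0.0214,0,0,0],[-0.031,-0.0214,0,0,0],[-0.031,-0.0214,0,0,0],[-0.031,-0.0214,0,0,0],[-0.031,-0.0214,0,0,0],[-0.031,-0.0214,0,0,0],[-0.031,-0.0214,0,0,0],[-0.031,-0.0214,0,0,0],[-0.031,-0.0214,0,0,0],[-0.031,-0.0214,0,0,0],[-0.031,-0.0214,0,0,0]]'; python3 -m jog '[[0,0,0.01,0.125,0],[0,0,0.01,0.125,0],[0,0,0.01,0.125,0],[0,0,0.01,0.125,0],[0,0,0.01,0.125,0],[0,0,0.01,0.125,0],[0,0,0.01,0.125,0],[0,0,0,0.125,0],[0,0,0,0.125,0],[0,0,0,0,0]]'
```

```text
clock: 1.48
position: [0.5679, 0.1503, 0.2213]
orientation: [-179.8, -0.7, 165.6]
wrist_force: [0.6, 1.0, -0.2]
gripper_width: -0.001
clock: 2.32
position: [0.5732, 0.1304, 0.146]
orientation: [-179.2, 0.4, 100.7]
wrist_force: [-0.9, 0.3, -0.2]
gripper_width: 0.0
```

```bash
python3 -m jog '[[0.016,-0.01,0,0.02,0],[0.016,-0.01,0,0,0],[0,0,0,0,0],[0,0,0,0,0]]'; python3 - <<'E'
from h import *
snap('wrist','w1');s=arm.read_state();print(s['position'],s['orientation'])
print('pivot',proj('w1',[.6176,.1682,.042]),'tip',proj('w1',[.6176-.0138*.986,.1682-.0138*.165,.073]))
crop('w1','w1c',0,0,512,384,1.5)
E
```

```text
clock: 2.65
position: [0.5472, 0.1575, 0.1452]
orientation: [-179.2, 0.6, 100.0]
wrist_force: [0.2, -0.6, 0.3]
gripper_width: 0.001
[0.54704659 0.15795803 0.14509386] [-179.1817884     0.54302023  100.02203608]
pivot [np.float64(337.67640065229347), np.float64(191.7163324104957)] tip [np.float64(330.13586814747373), np.float64(202.62702794300472)]
```

View pics/w1c.png

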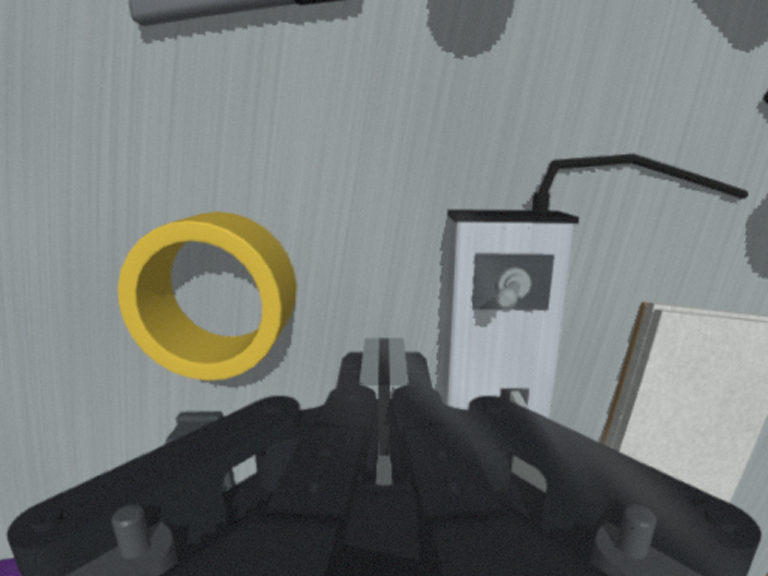

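Wrist picture: switch collar at (343,189) full-frame, lever tip leaning toward the robot at (338,198). The prediction was 6 px off, about 5 mm in sign +x. The push has margin for that.

```bash
python3 -m jog '[[0,0,0.03,0,0],[0,0,0.03,0,0],[0,0,0.026,0,0],[0,0,0,0,0],[0,0,0,0,0]]'; python3 -m jog '[[0,0.011,0,0,0],[0,0.011,0,0,0],[0,0.011,0,0,0],[0,0.01,0,0,0],[0,0.01,0,0,0],[0,0,0,0,0]]'
```

```text
clock: 3.12
position: [0.5537, 0.1547, 0.0605]
orientation: [-179.8, 0.5, 100.2]
wrist_force: [0.8, -0.3, 0.7]
gripper_width: 0.003
clock: 3.62
position: [0.614, 0.1623, 0.0707]
orientation: [179.8, 0.4, 100.1]
wrist_force: [0.6, -0.4, -0.1]
gripper_width: 0.0
```

```bash
python3 -m jog '[[0,-0.02,0,0,0],[0,-0.03,-0.02,0,0],[0,-0.02,-0.03,0,0],[0,0,-0.03,0,0],[0,0,0,0,0],[0,0,0,0,0]]'; python3 - <<'E'
from h import *
snap('wrist','w2');snap('scene','scene2')
s=arm.read_state();print(s['position'],s['orientation'])
u,v=[int(a) for a in proj('w2',[.6176,.1682,.042])]
a=cv2.resize(cv2.imread('pics/w2.png')[max(v-80,0):v+80,u-100:u+100],(400,320));b=cv2.resize(cv2.imread('pics/scene2.png')[215:265,255:318],(400,320),interpolation=cv2.INTER_CUBIC)
cv2.imwrite('pics/m2.png',np.hstack([a,b]));print(u,v)
E
```

```text
clock: 4.12
position: [0.5473, 0.1482, 0.1594]
orientation: [179.2, 0.3, 100.1]
wrist_force: [-0.6, 0.5, -0.8]
gripper_width: 0.004
[0.54857969 0.14826666 0.15908238] [179.1428728    0.38264004 100.02667083]
331 177
```

View pics/m2.png

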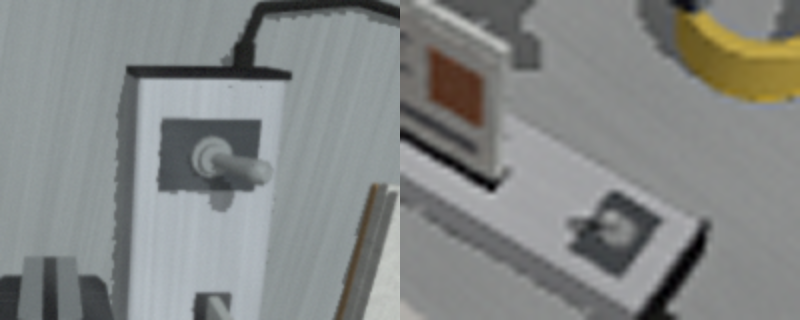

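Toggle now leans away from the robot (left half: lever from (210,157) to (265,170), toward sign +x), so it is off. Next, the clamp.

```bash
python3 -m jog '[[-0.01,-0.02,-0.02,0,0.085],[-0.033,-0.014,-0.02,-0.03,0.085],[-0.033,-0.014,0,-0.03,0.085],[-0.033,-0.014,0,-0.03,0.085],[-0.033,-0.014,0,-0.03,0.085],[-0.033,-0.014,0,0,0.085],[-0.033,-0.014,0,0,0.085],[-0.033,-0.014,0,0,0.085],[-0.033,-0.014,0,0,0.085],[-0.033,-0.012,0,0,0.085],[-0.033,-0.012,0,0,0.085],[-0.033,-0.012,0,0,0.085],[-0.033,-0.012,0,0,0.085],[-0.02,0,0,0,0.085],[0,0,0,0,0.085],[0,0,0,0,0.085]]'; python3 - <<'E'
from h import *
snap('wrist','w3');s=arm.read_state();print(s['position'],s['orientation'],proj('w3',[.4506,-.3092,.013]),proj('w3',[.4353,-.2616,.013]))
crop('w3','w3c',0,0,512,384,1.56)
E
```

```text
clock: 5.55
position: [0.4881, -0.328, 0.1922]
orientation: [-179.6, 0.9, 107.8]
wrist_force: [0.6, 0.6, -0.3]
gripper_width: 0.997
[ 0.48823699 -0.32764251  0.19218736] [-179.62103844    0.9584064   107.8952836 ] [np.float64(228.618193734319), np.float64(143.78225999036692)] [np.float64(227.56854171924067), np.float64(96.36706547526447)]
```

View pics/w3c.png

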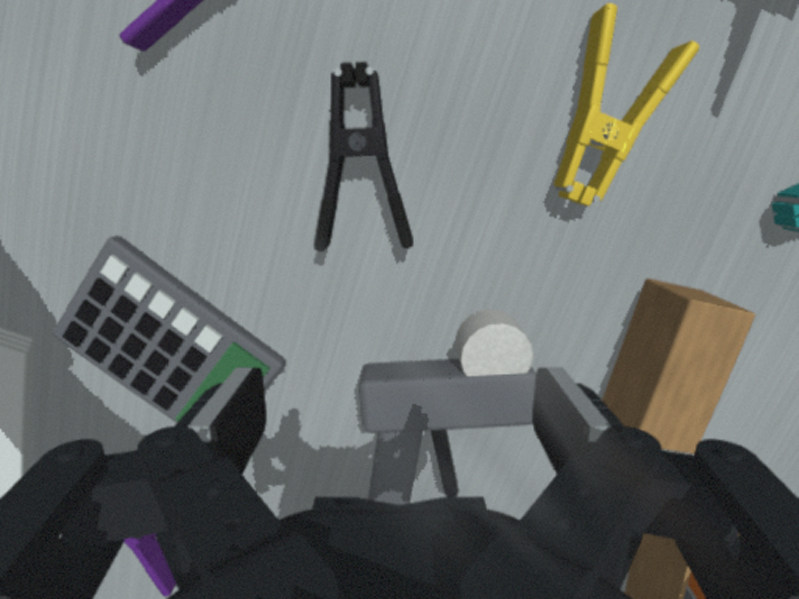

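Wrist crop: clamp is upright in view, pin (358,142), jaw tip (355,66), handle ends (322,244) and (406,241).

```bash
python3 - <<'E'
from h import *
W=lambda U,V:((U+.5)/1.56-.5,(V+.5)/1.56-.5)
pts=dict(pin=(358,142),jaw=(355,66),hl=(322,244),hr=(406,241))
q={k:atz('w3',*W(*v),.026)[:2] for k,v in pts.items()}
for k in q: print(k,q[k].round(4))
d=q['jaw']-(q['hl']+q['hr'])/2;print(np.degrees(np.arctan2(d[1],d[0])),np.linalg.norm(d),np.linalg.norm(q['hl']-q['hr']))
d=q['pin']-(q['hl']+q['hr'])/2;print('from pin',np.degrees(np.arctan2(d[1],d[0])),np.linalg.norm(d))
d=q['jaw']-q['pin'];print('from pin',np.degrees(np.arctan2(d[1],d[0])),np.linalg.norm(d))
# height check pin: wrist, top, scene
print(tri(('w3',*W(358,142)),('top0',(645+.5)/4.2-.5+155,(387+.5)/4.2-.5+145)))
E
```

```text
pin [ 0.4368 -0.2559]
jaw [ 0.4218 -0.2125]
hl [ 0.4323 -0.3272]
hr [ 0.4863 -0.3077]
109.66440012923825 0.1114278542790886 0.0573725976465201
from pin 110.07517954532025 0.06555233224635704
from pin 109.07747738235065 0.0458796139020361
(array([ 0.43514164, -0.25671337,  0.02194208]), [np.float64(1.5), np.float64(1.5)])
```

```bash
python3 -m jog '[[0.012,-0.008,0.025,-0.03,0.085],[0.012,-0.008,0.025,0,0.085],[0.01,-0.008,0.025,0,0.085],[0,0,0.01,0,0.085],[0,0,0,0,0.085],[0,0,0,0,0.085]]'; python3 - <<'E'
from h import *
snap('wrist','w4');s=arm.read_state();print(s['position'],s['orientation'],proj('w4',[.4368,-.2559,.026]))
crop('w4','w4c',120,70,420,290,2.6)
E
```

```text
clock: 6.1
position: [0.4578, -0.2949, 0.1033]
orientation: [-179.8, 0.7, 110.5]
wrist_force: [-0.3, 0.6, -0.2]
gripper_width: 0.99
[ 0.45849297 -0.29500928  0.10361811] [-179.80822826    0.75077734  110.50674732] [np.float64(246.7170551863276), np.float64(141.7936649125574)]
```

View pics/w4c.png

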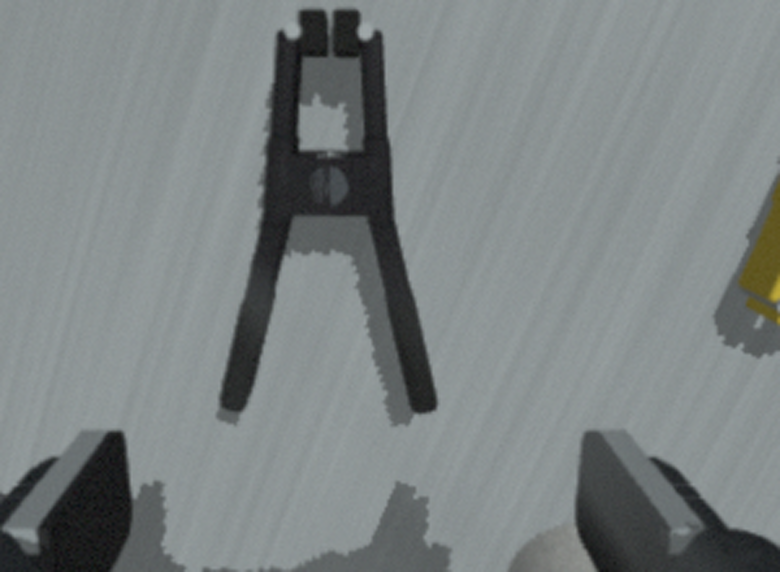

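```bash
python3 - <<'E'
from h import *
W=lambda U,V:((U+.5)/2.6-.5+120,(V+.5)/2.6-.5+70)
W3=lambda U,V:((U+.5)/1.56-.5,(V+.5)/1.56-.5)
print('tri pin',tri(('w4',*W(329,185)),('w3',*W3(358,142))),tri(('w4',*W(329,185)),('top0',308.3,237)))
for z in(.026,.022):
  q={k:atz('w4',*W(*v),z)[:2] for k,v in dict(pin=(329,185),jaw=(331,12),h=(329,405)).items()}
  s=arm.read_state();R=Ro.from_euler('xyz',s['orientation'],degrees=True).as_matrix()
  d=q['jaw']-q['h'];yaw=np.degrees(np.arctan2(d[1],d[0]))
  g=q['pin']-.05*d/np.linalg.norm(d);print(z,{k:v.round(4) for k,v in q.items()},yaw,'grip',g.round(4),'len',np.linalg.norm(d),'tool move',(R.T@(np.r_[g,.006]-s['position'])).round(4))
E
```

```text
tri pin (array([ 0.43628309, -0.25585426,  0.02154123]), [np.float64(0.1), np.float64(0.1)]) (array([ 0.4338015 , -0.22636288,  0.27017144]), [np.float64(1.2), np.float64(1.2)])
0.026 {'pin': array([ 0.4362, -0.2554]), 'jaw': array([ 0.4206, -0.211 ]), 'h': array([ 0.4595, -0.3193])} 109.74540266482154 grip [ 0.4531 -0.3024] len 0.11509316489408297 tool move [-0.0038 -0.0073  0.0977]
0.022 {'pin': array([ 0.4362, -0.2558]), 'jaw': array([ 0.4203, -0.2106]), 'h': array([ 0.4599, -0.3209])} 109.74540266482153 grip [ 0.4531 -0.3029] len 0.11718752301836266 tool move [-0.0042 -0.0075  0.0977]
```

```bash
python3 -m jog '[[-0.004,-0.0075,0.02,0.013,0.085],[0,0,0.025,0,0.085],[0,0,0.02,0,0.085],[0,0,0,0,0.085],[0,0,0,0,0.085],[0,0,0,0,0.085],[0,0,0,0,0.085]]';  python3 - <<'E'
from h import *
s=arm.read_state();R=Ro.from_euler('xyz',s['orientation'],degrees=True).as_matrix();print(s['position'],s['orientation'],(R.T@(np.array([.4531,-.3027,.002])-s['position'])).round(4))
E
```

```text
clock: 6.73
position: [0.469, -0.3076, 0.0485]
orientation: [179.1, 1.8, 110.1]
wrist_force: [-0.1, -0.9, -0.0]
gripper_width: 0.994
[ 0.46896575 -0.30762484  0.04853302] [179.11790945   1.7786002  110.14013139] [ 0.0115 -0.0139  0.046 ]
```

```bash
cat > st.py <<'E'
from h import *
g=np.array(eval(sys.argv[1]))
s=arm.read_state();R=Ro.from_euler('xyz',s['orientation'],degrees=True).as_matrix();print(s['clock'],s['position'].round(4),s['orientation'].round(2),'move',(R.T@(g-s['position'])).round(4),'F',s['wrist_force'].round(1),'w',s['gripper_width'])
E
python3 -m jog '[[0.012,-0.014,0.02,0,0.085]]' >/dev/null; python3 st.py '.4531,-.3027,.002';python3 -m jog '[[0,0,0,0,0.085]]' >/dev/null; python3 st.py '.4531,-.3027,.002';python3 -m jog '[[0,0,0,0,0.085]]' >/dev/null; python3 st.py '.4531,-.3027,.002'
```

```text
6.8167 [ 0.4607 -0.3056  0.0334] [178.5    2.49 110.26] move [ 0.0067 -0.007   0.031 ] F [ 1.8 -0.8  0.1] w 0.9963589600005902
6.9 [ 0.4557 -0.3032  0.0313] [178.8    2.09 110.21] move [ 0.0024 -0.0029  0.0292] F [-1.6  0.1 -1.2] w 0.9990742384727751
6.9833 [ 0.4574 -0.3041  0.0329] [178.65   2.24 110.19] move [ 0.004  -0.0043  0.0307] F [ 1.5 -0.2  0.5] w 0.9956258467993576
```

```bash
python3 -m jog '[[0.002,-0.003,0.01,0,0.085],[0.001,0,0.01,0,0.085]]' >/dev/null; python3 st.py '.4531,-.3027,.002';python3 -m jog '[[0,0,0,0,0.085]]' >/dev/null; python3 st.py '.4531,-.3027,.002'
```

```text
7.15 [ 0.4571 -0.3046  0.0154] [178.34   2.52 110.18] move [ 0.0038 -0.0035  0.0132] F [ 0.  -0.1 -0.5] w 0.9915294089583095
7.2333 [ 0.4566 -0.3037  0.0141] [178.41   2.42 110.21] move [ 0.0027 -0.0033  0.0119] F [0.2 0.5 0.3] w 0.9945264580467866
```

```bash
python3 -m jog '[[0.003,-0.004,0.006,0,0.085],[0,-0.001,0.006,0,0.085]]' >/dev/null; python3 st.py '.4531,-.3027,.002';python3 -m jog '[[0,0,0,0,0.085]]' >/dev/null; python3 st.py '.4531,-.3027,.002'
```

```text
7.4 [ 0.4525 -0.3035  0.0018] [178.32   2.52 110.25] move [ 0.0005  0.0008 -0.0002] F [-0.8 -0.3  0.1] w 0.9952494856920502
7.4833 [ 0.4517 -0.3031  0.0006] [178.4    2.44 110.24] move [-0.0002  0.0015 -0.0014] F [ 0.7 -0.4  0.5] w 0.999476337661818
```

```bash
python3 -m jog '[[0,0.001,-0.001,0,0.06],[0,0,0,0,0.05],[0,0,0,0,0.045]]' >/dev/null; python3 st.py '.4531,-.3027,.002';python3 -m jog '[[0,0,0,0,0.04],[0,0,0,0,0.036],[0,0,0,0,0.032],[0,0,0,0,0.03],[0,0,0,0,0.03]]' >/dev/null; python3 st.py '.4531,-.3027,.002'
```

```text
7.7333 [ 0.4531 -0.3035  0.0021] [178.36   2.47 110.19] move [0.0008 0.0003 0.0001] F [-0.8  0.9 10.3] w 0.601225987482458
8.15 [ 0.4567 -0.3049  0.0052] [178.06   2.69 110.21] move [ 0.0034 -0.0027  0.003 ] F [0.3 0.  0.7] w 0.3581570495073167
```

```bash
python3 -m jog '[[0,0,0,0,0.027],[0,0,0,0,0.026],[0,0,0,0,0.026]]' >/dev/null; python3 st.py '.4531,-.3027,.15';python3 -m jog '[[0,0,-0.01,0,0.026],[0,0,-0.015,0,0.026],[0,0,-0.02,0,0.026],[0,0,-0.02,0,0.026],[0,0,-0.02,0,0.026],[0,0,-0.02,0,0.026],[0,0,-0.01,0,0.026],[0,0,0,0,0.026]]' >/dev/null; python3 st.py '.4531,-.3027,.15'; python3 - <<'E'
from h import *
snap('wrist','w5');snap('scene','s5');snap('top','t5')
a=cv2.resize(cv2.imread('pics/w5.png')[60:340,110:400],(580,560))
x,y=[int(v) for v in proj('s5',[.44,-.27,.13])]
b=cv2.resize(cv2.imread('pics/s5.png')[max(y-65,0):y+65,x-26:x+26],(216,540),interpolation=cv2.INTER_CUBIC)
b=cv2.copyMakeBorder(b,0,20,0,0,cv2.BORDER_CONSTANT);cv2.imwrite('pics/m5.png',np.hstack([a,b]));print(x,y)
E
```

```text
8.4 [ 0.4569 -0.3048  0.0054] [178.05   2.68 110.24] move [-0.0035  0.0021 -0.1446] F [ 0.  -0.   1.4] w 0.3064096252297536
9.0667 [ 0.4463 -0.3     0.1241] [178.47   2.36 110.06] move [-0.0059  0.0061 -0.0256] F [-0.3 -0.2 -1.2] w 0.308375656251211
237 145
```

View pics/m5.png

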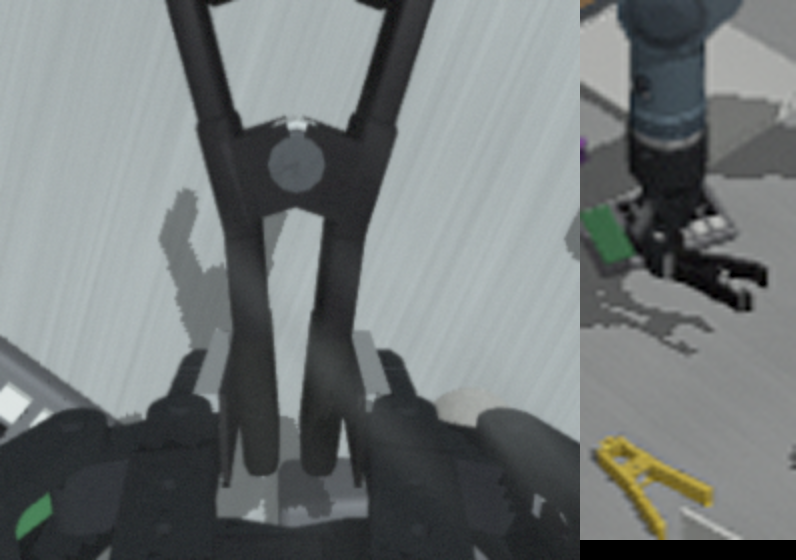

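Clamp held by both handles, pin at (258,141) full-frame, handles between the pads, jaws wide open (opening 26 mm), level in the scene view. Moving to a pre-insert spot off the panel's free edge.

```bash
python3 - <<'E'
from h import *
p=np.array([.4569,-.3048,.0054]);R=Ro.from_euler('xyz',[178.05,2.68,110.24],degrees=True).as_matrix()
q=R.T@(np.array([.4362,-.2556,.013])-p);d=R.T@np.array([np.cos(np.radians(109.75)),np.sin(np.radians(109.75)),0]);print('pin in tool',q.round(4),'clamp x in tool',d.round(4), 'clamp z', (R.T@[0,0,1]).round(4))
s=arm.read_state();R2=Ro.from_euler('xyz',s['orientation'],degrees=True).as_matrix();pin=s['position']+R2@q;print(pin,proj('w5',pin+[0,0,.012]))
E
python3 -m jog '[[0,0.015,0,0.09,0.026],[0,0.025,0,0.09,0.026],[0,0.026,0,0,0.026],[0,0.026,0,0,0.026],[0,0.026,0,0,0.026],[0,0.026,0,0,0.026],[0,0.026,0,0,0.026],[0,0.026,0,0,0.026],[0,0.026,0,0,0.026],[0,0.015,0,0,0.026],[0,0,0,0,0.026],[0,0,0,0,0.026]]' >/dev/null; python3 st.py '.688,-.179,.0924'
```

```text
pin in tool [ 0.0529 -0.0021 -0.0102] clamp x in tool [ 0.9989  0.0101 -0.0464] clamp z [-0.0468  0.034  -0.9983]
[ 0.4243973  -0.24953037  0.12937215] [np.float64(246.78048972269013), np.float64(143.20014272461606)]
10.2167 [ 0.6713 -0.2467  0.0957] [-179.5     0.53   99.02] move [0.0643 0.0271 0.0024] F [ 0.1 -0.6 -1.7] w 0.312565911918059
```

```bash
python3 -m jog '[[0.015,0.009,0.002,0,0.026],[0.015,0.009,0.002,0,0.026],[0.015,0.009,0.002,0,0.026],[0,0,0,0,0.026],[0,0,0,0,0.026]]' >/dev/null; python3 st.py '.688,-.179,.0904'; python3 - <<'E'
from h import *
for n in('wrist','scene','top'): snap(n,n[0]+'6')
crop('w6','w6c',60,0,400,240,2.3)
E
```

```text
10.6333 [ 0.6849 -0.1937  0.0833] [-178.91    0.22   98.71] move [ 0.0141  0.0052 -0.0072] F [-0.5 -1.4 -0.4] w 0.30933762304829787
```

View pics/w6c.png

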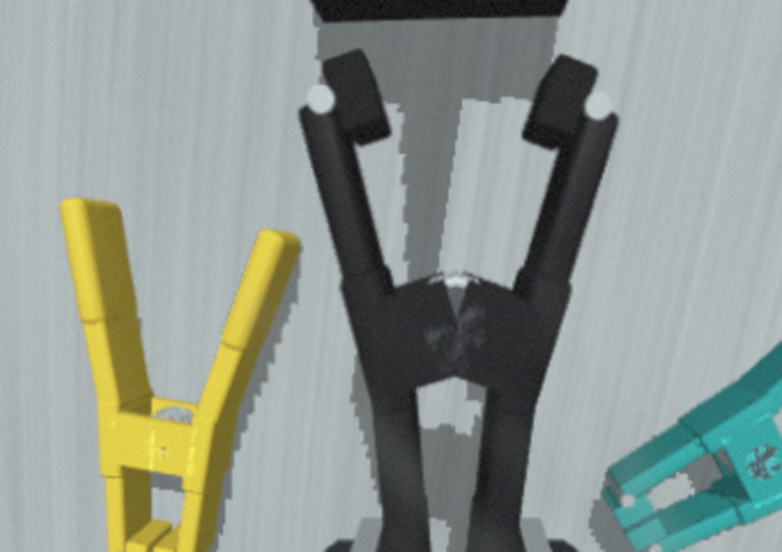

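```bash
python3 - <<'E'
from h import *
W=lambda U,V:((U+.5)/2.3-.5+60,(V+.5)/2.3-.5)
a=.1661;R=np.array([[np.cos(a),-np.sin(a)],[np.sin(a),np.cos(a)]]);o=np.array([.6336,.0725])
L=lambda X:(R.T@(np.array(X)[:2]-o)).round(4)
e1,e2=atz('w6',*W(325,21),0),atz('w6',*W(558,17),0);print('base end local',L(e1),L(e2))
print('collar w1',L(atz('w1',343,189,.045)),'w2',L(atz('w2',336,175.5,.045)))
d=e2-e1;print('yaw sign from end',np.degrees(np.arctan2(d[1],d[0])))
s=arm.read_state();z=s['position'][2]
for h in(.115,.110):
  print(h,{k:L(atz('w6',*W(*v),h)) for k,v in dict(pin=(457,330),padL=(390,135),padR=(524,135),dotL=(320,100),dotR=(598,105)).items()})
print('TCP local',L(s['position']))
E
```

```text
base end local [-0.0308 -0.1324] [ 0.0405 -0.1328]
collar w1 [0.0036 0.1004] w2 [0.0027 0.0999]
yaw sign from end 9.2147132188216
0.115 {'pin': array([ 0.0099, -0.2153]), 'padL': array([-1.000e-04, -1.849e-01]), 'padR': array([ 0.0206, -0.1853]), 'dotL': array([-0.0108, -0.1795]), 'dotR': array([ 0.0319, -0.181 ])}
0.11 {'pin': array([ 0.0098, -0.2159]), 'padL': array([-0.0006, -0.1841]), 'padR': array([ 0.021 , -0.1845]), 'dotL': array([-0.0118, -0.1785]), 'dotR': array([ 0.0328, -0.18  ])}
TCP local [ 0.0067 -0.2723]
```

```bash
python3 -c "
import numpy as np
a=.1661;R=np.array([[np.cos(a),-np.sin(a)],[np.sin(a),np.cos(a)]]);o=np.array([.6336,.0725])
for l in((.0104,-.2413),(.0104,-.2013)):print(o+R@l)"
python3 -m jog '[[0.01,0.002,-0.003,-0.02,0.026],[0.01,0.002,-0.003,0,0.026],[0.01,0,0,0,0.026],[0,0,0,0,0.026]]' >/dev/null; python3 st.py '.6838,-.1638,.089';
```

```text
[ 0.68375275 -0.1637595 ]
[ 0.67713926 -0.12431002]
11.1167 [ 0.6828 -0.1669  0.0919] [-179.02    0.35   99.49] move [0.0029 0.0015 0.0028] F [ 0.3  1.5 -1. ] w 0.31060165341231705
```

```bash
python3 -m jog '[[0.01,0.0015,0.001,0,0.026],[0.01,0,0.001,0,0.026],[0,0,0,0,0.026]]' >/dev/null; python3 st.py '.6771,-.1243,.089'
```

```text
11.3667 [ 0.6811 -0.1445  0.0904] [-179.1     0.35   99.5 ] move [ 0.0206 -0.0006  0.0013] F [-0.3  0.1 -1.3] w 0.31070999892436796
```

```bash
python3 -m jog '[[0.01,0,0.0005,0,0.026],[0.009,0,0.0005,0,0.026],[0,0,0,0,0.026]]' >/dev/null; python3 st.py '.6771,-.1243,.089'; python3 - <<'E'
from h import *
for n in('wrist','scene','top'): snap(n,n[0]+'7')
a=cv2.resize(cv2.imread('pics/w7.png')[0:240,150:350],(500,600),interpolation=cv2.INTER_CUBIC)
def c(t,X,w,h):
    x,y=[int(v) for v in proj(t,X)];print(t,x-w,y-h);return cv2.resize(cv2.imread(f'pics/{t}.png')[y-h:y+h,x-w:x+w],(300,300),interpolation=cv2.INTER_CUBIC)
cv2.imwrite('pics/m7.png',np.hstack([a,np.vstack([c('s7',[.663,-.06,.11],28,28),c('t7',[.663,-.06,.11],28,28)])]))
E
```

```text
11.6167 [ 0.6774 -0.1229  0.0888] [-179.06    0.32   99.56] move [-0.0013 -0.0005 -0.0002] F [ 1.   1.2 -0.8] w 0.30674275750482666
s7 205 181
t7 219 133
```

View pics/m7.png

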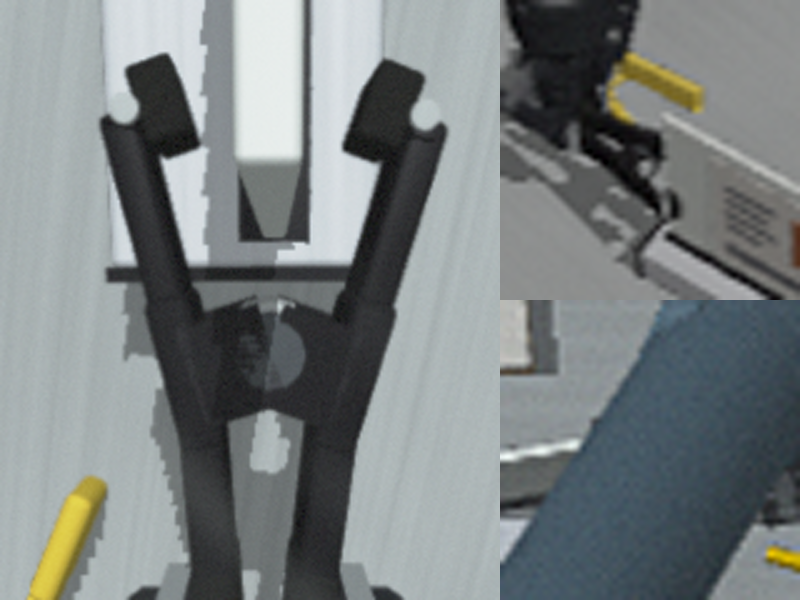

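```bash
python3 - <<'E'
from h import *
a=.1661;R=np.array([[np.cos(a),-np.sin(a)],[np.sin(a),np.cos(a)]]);o=np.array([.6336,.0725])
for z in(.09,.10,.11):
  # outer front end of right (far, +x) jaw
  X=np.r_[o+R@[.0125+.020,-.1225+.022],z];u,v=proj('s7',X);print(z,'crop',500+(u-205)/56*300,(v-181)/56*300)
W=lambda U,V:((U+.5)/2.5-.5+150,(V+.5)/2.5-.5)
# height of the arm tops from two wrist views: dots in w6 and w7
W6=lambda U,V:((U+.5)/2.3-.5+60,(V+.5)/2.3-.5)
s=arm.read_state()
# dot spacing in w7 as scale: spacing at assumed heights
for h in(.105,.110,.115,.12):
  A,B=atz('w7',*W(125,108),h),atz('w7',*W(427,115),h);P=atz('w7',*W(272,355),h);print(h,'dot spacing',np.linalg.norm(A-B).round(4),'pin->dots',np.linalg.norm((A+B)/2-P).round(4))
E
```

```text
0.09 crop 675.2201093627302 218.83289902572193
0.1 crop 674.6585728988437 210.1006927299635
0.11 crop 674.0911886009756 201.27385097703413
0.105 dot spacing 0.0486 pin->dots 0.0392
0.11 dot spacing 0.0467 pin->dots 0.0377
0.115 dot spacing 0.0447 pin->dots 0.0361
0.12 dot spacing 0.0428 pin->dots 0.0346
```

Clamp is centred on the panel: pad inner corners at (197,150) and (347,150), panel between at about column 271. The edge lies well behind the pads, and the scene view puts the jaws at about z = 0.10. Handing in.

```bash
python3 - <<'E'
from h import *
snap('wrist','w8');s=arm.read_state();print(s['position'],s['wrist_force'],s['joint_vel'].round(2),s['gripper_width'],s['clock'])
a,b=cv2.imread('pics/w7.png'),cv2.imread('pics/w8.png');print(np.abs(a.astype(int)-b).mean())
print(arm.close_job())
E
```

```text
[ 0.67744355 -0.12695256  0.0894625 ] [ 0.47584612 -0.61798466 -0.30059902] [ 0.52  0.13  0.5  -0.11 -0.03 -0.02  0.01] 0.3072182506090934 11.8167
4.922300550672743
the job is handed in; nothing more can be done
None
```

I flipped the toggle to off. I then squeezed the black clamp open by its handles and brought its jaws in around the panel's free side edge. The job was handed in at 11.8 s with the gripper still holding the clamp there in mid-air.

**Last checks**
- **Toggle:** it leaned away from the robot, so off, in the wrist and scene pictures taken right after the push. I did not look at it again after that.
- **Gripper:** 26 mm open, which by your figures puts the jaw pads about 27 mm apart.
- **Clamp position:** the last wrist picture I looked at shows the panel centred between the pads, with about 7 mm free on each side. The panel's edge is about 24 mm in front of the pivot, well behind the pads. The scene picture puts the jaws at about 0.10 m, half-way up the panel.
- **Contact:** the wrist force stayed near zero (1 to 2 N) at the readings through the insertion and at the end, so nothing was touching the sign.

**What disagreed or was less than perfect**
- **Sign position:** the fixed cameras and the wrist camera differed by about 4 mm. I used the wrist camera's value.
- **Level:** the tool's tilt drifted by about 3 degrees during the moves, so the clamp is probably level only to about 3 degrees.
- **Depth:** the last position reading was about 4 mm farther back from the panel than the one before it, taken just after the last move. That still leaves the jaws well in.

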